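Open the safety-capped leather cleaner

TASK

Open the blue bottle of leather cleaner before the shoes are done: press its red push-and-turn safety cap down, keep it pressed while you twist it about a quarter turn counter-clockwise (seen from above) until it is free, then lift it straight up. Finish while still holding the cap in the gripper, level and right above the bottle so that drips fall back, its lower edge about 8 cm above the top of the bottle's neck plug. Leave everything else on the dresser where it stands.

Things in the scene. Friction and masses are not known exactly. Their poses are not given: they have to be found in the camera images.
- cap_center (a point): Centre (on the axis, half-way up) of the red ribbed round safety cap, 50 mm across, 38 mm high, 35 g, a loose piece sitting mouth down on the neck: top 19 mm above this point, lower edge 19 mm below. z up, x along the white bar on its top (in line with the bottle's x when locked). Locked, it turns only some 5 degrees and cannot be lifted; it never turns clockwise past that.
- plug (a joint): Travel (m) of the sprung plug under the cap: 0 with the cap at rest, growing as the cap is pressed down, spring 4 N at first, 9 N at 7 mm. Before it can turn, the cap must go down 5 mm (6 to 7 is safe; rigid stop at 8). Kept down, it turns counter-clockwise from above; from 60 degrees on it is free to lift (75 to 90 is safe; stop at about 130).
- neck_top (a point): Point on the bottle's axis at the top of the grey neck plug when unpressed (hidden by the cap at first): 172 mm above the dresser top, 15 mm above the centre of the closed cap. z up, x as the bottle's.
- bottle: Blue square bottle, 72 mm wide, clamped by steel jaws in a holder with a 110 mm square wooden foot, fixed to the dresser: it neither turns nor slides. Origin at the centre of the foot's underside. With its cap, 176 mm high, the tallest thing within reach. The neck under the cap's edge is no wider than the cap for 20 mm, so fingers may reach 8 mm past the edge.
- flask: Amber glass cologne flask with black stopper, 56 x 36 mm, 111 mm high, loose; origin at the centre of its underside. To be left alone.
- owl: White ceramic owl, 68 mm wide, 109 mm high, loose; origin at the centre of its underside. To be left alone.
- brush: Wooden shoe brush, 50 x 160 mm (long along its y), 44 mm high, loose; origin at the centre of its underside. To be left alone.
- dish: Round aluminium keyring dish, 124 mm across, 20 mm high, loose; origin at the centre of its underside. To be left alone.
- tin: Round black and brass shoe-polish tin, 75 mm across, 25 mm high, loose; origin at the centre of its underside. To be left alone.
Mind the look-alikes: they are no part of the job. Of the things that look like the part that bears cap_center, the smaller one is meant. There is more than one size of the bottle; the one meant has the size given above.

How it is judged (in metres and radians):
On the way, in this order (a step that is already met when the one before it is completed fails the run):
1. the cap is pressed down at least 4 mm from rest before it is turned (z of cap_center in the frame of neck_top below -0.019 m and angle between the x axis of cap_center and the x axis of neck_top, either way round below 0.3 rad and horizontal distance between cap_center and neck_top below 0.006 m), for 0.05 s.
2. the cap, still on the neck, is turned by more than 0.85 rad (angle between the x axis of cap_center and the x axis of neck_top, either way round above 0.85 rad and z of cap_center in the frame of neck_top below -0.005 m and horizontal distance between cap_center and neck_top below 0.008 m), for 0.05 s.
At the end, for the whole second after the job is handed in: The cap is held by the fingers (more than 1 N), touching the bottle no more, its lower edge 40 to 140 mm above the unpressed neck plug, its centre within 30 mm of the bottle's axis, its own axis within 0.3 rad of vertical (z of cap_center in the frame of neck_top between 0.059 and 0.159 m and horizontal distance between cap_center and neck_top below 0.03 m and angle between cap_center's own z axis and vertical below 0.3 rad and contact force between cap and the fingers above 1 N and contact force between cap and bottle below 0.1 N); the arm keeps its last pose, push and grip.
It fails at once if the glass cologne flask is moved more than 30 mm or tipped (distance of flask from where it was at the start of the episode above 0.03 m or angle between flask's own z axis and vertical above 0.4 rad).
It fails at once if the ceramic owl is moved more than 30 mm or tipped (distance of owl from where it was at the start of the episode above 0.03 m or angle between owl's own z axis and vertical above 0.4 rad).
It fails at once if the shoe brush is moved more than 30 mm or tipped (distance of brush from where it was at the start of the episode above 0.03 m or angle between brush's own z axis and vertical above 0.4 rad).
It fails at once if the keyring dish is moved more than 30 mm or tipped (distance of dish from where it was at the start of the episode above 0.03 m or angle between dish's own z axis and vertical above 0.4 rad).
It fails at once if the polish tin is moved more than 30 mm or tipped (distance of tin from where it was at the start of the episode above 0.03 m or angle between tin's own z axis and vertical above 0.4 rad).
It also fails if it takes over 35 s, if anything falls off the work surface, if the arm or the gripper's body presses on something with over 40 N, if the wrist force passes 120 N, or if a joint passes its speed limit or range.

ROBOT

A 6-joint arm with a two-finger parallel gripper is mounted at the origin on the work surface. World frame = base frame: x ahead of the robot, y to its left, z up, the work surface at z = 0. Lengths are in m, angles in degrees, forces in N, time in s.
With the tool pointing down it reaches from about 0.375 to 0.9 m from the base axis. Payload 3.1 kg.
Tool frame: the origin (TCP) lies on the centre line of the jaws, within the pads' length; the fingertips stand 25 mm ahead of it and the grasp point (between the pads) lies 6 mm ahead of it; z points along the fingers, y is the line along which they close (so a half turn about z gives the same grasp; the last joint's range is limited). The gripper opens to 87 mm and grips with 3 to 60 N. Pads are 19 mm wide; open, the fingers measure 117 mm over their backs; the gripper's body (75 mm by 190 mm) begins 51 mm behind the grasp point.
Start: joints at [66.836, 30.224, 82.088, -0, 67.689, -10.227], TCP at [0.14, 0.609, 0.248] pointing down, gripper open.
Joint ranges: [-176.69, 176.69], [-43.24, 126.21], [12.49, 139.97], [-82, 262], [0, 151.66], [-163.58, 163.58]. Speed limits (degrees/s): [159.86, 159.86, 180, 180, 180, 180].

INTERFACE

Orientations are given as a 3x3 rotation matrix whose columns are the frame's x, y, z axes.
In Python, from rig import * gives the robot as it stands.
- The arm moves only by the tool step_arm, never from a script. Its argument "steps" is a list of rows, each a list of 7 numbers: the shift along the tool's x, y, z normalised to -1 to 1, where 1 is 0.3 m, then the turn, a rotation vector about the tool's x, y, z normalised to -1 to 1, where 1 is 45 degrees, then the gripper's target within -1 to 1 (shut at 1, half-way at 0, fully open at -1). A call has 1 to 8 rows; each row is the pose to reach, as a shift and turn from the pose commanded when the call began, along the tool's axes at that moment; what a row does not reach only later rows make up. A row lasts 1/12 s, in which the tool goes at most 41.7 mm and 7.16 degrees, less where a joint would pass 70% of its speed; a pose out of reach is approached as far as the arm can. A call with a number of a shift or a turn outside -1 to 1 is refused whole. A call with a gripper value outside its range is refused whole. The fingers move at their own pace and stop on an object; the grip force is fixed at half the most. Time passes only in rows, so rows that repeat a pose let the fingers close. It gives the time, the measured TCP pose, the force, the opening and the grip force at its end, in the units of the state.
- read_state(): the state, without advancing time (a new reading comes with each control period).
- capture(name): name is "scene" or "side" or "wrist"; returns a dict with "image" (420x560x3 uint8, red, green, blue), "vertical_fov" (degrees; the focal length in pixels is half the picture's height over the tangent of half this angle, whatever the lens; pixels are square), "cx", "cy" (the principal point, pixels), "world_from_camera" (4x4, takes a point from camera to world coordinates); the wrist camera has in their place "T_tool_cam" (4x4, takes a point from camera to tool coordinates, whose origin is the TCP and whose axes are the flange's). Camera axes: x right, y down, z forward; pixel columns grow to the right and rows downward; lengths in m; the calibration is good to about 2 mm. The wrist camera is an equidistant fisheye: a pixel r from the principal point sees the ray r / f radians off the axis. A picture is of the moment at which its call begins: read the wrist's pose just before it. There is no depth.
- hand_in(): hands the job in; it is judged then, once.
The state is a dict: "time_s": time; "joint_positions": joint angles; "qvel": joint speeds; "tau": joint torques, N m; "position": TCP position; "tcp_rot": TCP orientation; "force": force on the tool from outside, world axes, zero at the start; "moment": the same for the moment, N m; "opening": opening from 0.0 (shut) to 1.0 (fully open); "grasp_force": force on a finger pad.
Only numpy, scipy, OpenCV 4.12 (cv2) and the standard library are available. Lean on these libraries where they do the work, as an engineer would, in place of code of your own. Each camera call takes 0.05 s, during which the arm holds its last target. There are 200 camera calls.

## Working session

There is one attempt and no reset: what is moved stays moved. The work goes in short steps, Python scripts to look and compute and a tool call to move; the robot and the scene stay as the last step left them, time stands still between calls to the robot, and variables do not carry over. Pictures are saved under pics/ and viewed, at most 10 in all, crops included, and the job is handed in when it is done.

Besides the shell and the picture viewer there is one more tool, called as name(argument=value, ...) on one line, values as JSON. step_arm: Moves the arm, as the interface text tells. Scaled input: -1 to 1 covers 0.3 m each way for a shift and 45 degrees each way for a turn. Its arguments: {"type":"object","properties":{"steps":{"type":"array"}},"required":["steps"]}

```bash
mkdir -p pics
python3 - <<'E'
from rig import *
import cv2,numpy as np,pickle
s=read_state();print(s)
d={}
for n in("scene","side","wrist"):
    c=capture(n);d[n]=c;print(n,{k:v for k,v in c.items() if k!="image"})
    cv2.imwrite(f"pics/{n}0.png",c["image"][:,:,::-1])
pickle.dump((s,d),open("d0.pkl","wb"))
E
```

```text
{'time_s': 0.0, 'joint_positions': array([ 6.68363108e+01,  3.02784476e+01,  8.21568906e+01, -8.19002489e-04,
        6.76883470e+01, -1.02292877e+01]), 'qvel': array([-0.04509648, -0.00259359,  0.09651248,  0.04416868,  0.06428524,
       -0.0035816 ]), 'tau': array([-1.34987768e-03, -4.40047896e+01, -1.76588237e+01,  6.31576963e-02,
        5.84440981e-02, -1.78920427e-04]), 'position': array([0.13962112, 0.6085068 , 0.24657433]), 'tcp_rot': array([[-9.74628038e-01,  2.23829148e-01, -8.36991926e-04],
       [ 2.23830406e-01,  9.74626077e-01, -1.98988993e-03],
       [ 3.70358791e-04, -2.12674676e-03, -9.99997670e-01]]), 'force': array([-0.08952865, -0.51276606,  0.6581353 ]), 'moment': array([-0.00326505, -0.05961732, -0.0087946 ]), 'grasp_force': 0.0, 'opening': 1.002314000881084}
scene {'vertical_fov': 46.51432464596318, 'cx': 280.53262236889225, 'cy': 207.00242254381268, 'world_from_camera': array([[-0.0651551 ,  0.52078904, -0.85119539,  1.42268217],
       [ 0.99779841,  0.0234229 , -0.062046  , -0.00879732],
       [-0.01237541, -0.85336402, -0.52116859,  0.63793688],
       
[... 162 characters left out ...]
mera': array([[-0.96301723, -0.14758371,  0.22542596,  0.39348701],
       [-0.26925163,  0.5583818 , -0.78467403,  0.6073593 ],
       [-0.01006865, -0.81635092, -0.57746845,  0.61036052],
       [ 0.        ,  0.        ,  0.        ,  1.        ]])}
wrist {'vertical_fov': 65.70646984690485, 'cx': 279.9006572608345, 'cy': 212.3628165912452, 'T_tool_cam': array([[-6.18210789e-04, -9.68050612e-01, -2.50754125e-01,
         6.77007059e-02],
       [ 9.99999559e-01, -7.75807079e-04,  5.29642338e-04,
        -3.11852489e-04],
       [-7.07257414e-04, -2.50753687e-01,  9.68050664e-01,
        -1.37548044e-01],
       [ 0.00000000e+00,  0.00000000e+00,  0.00000000e+00,
         1.00000000e+00]])}
```

View pics/scene0.png

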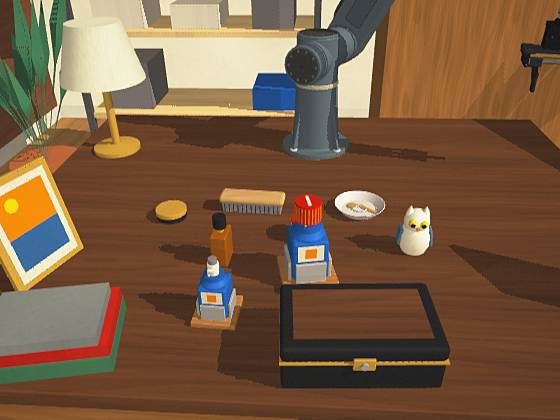

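View pics/side0.png

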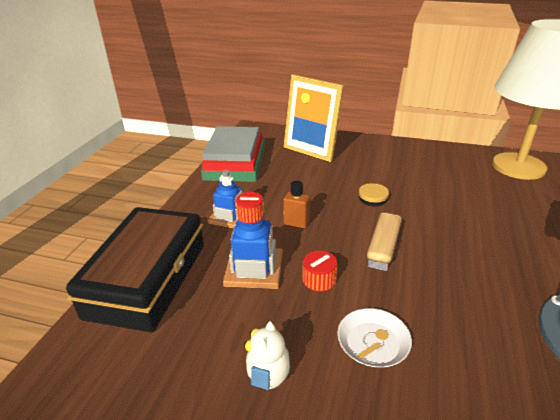

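View pics/wrist0.png

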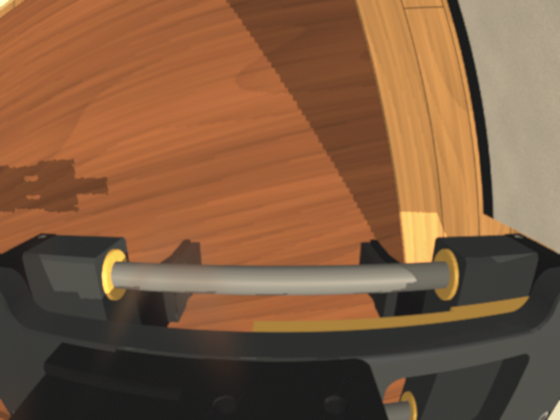

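The scene view shows the bottle's red cap at (307,210), with its white bar at about (307,200). In the side view the same cap is at (250,207), its bar at (249,199). The loose, larger red cap is on the dresser at side (320,270). I'll triangulate the bar and the cap.

```bash
cat > h.py <<'E'
import cv2,numpy as np
def ray(c,u,v):
    f=c["image"].shape[0]/2/np.tan(np.radians(c["vertical_fov"]/2))
    T=c["world_from_camera"];d=T[:3,:3]@np.array([(u-c["cx"])/f,(v-c["cy"])/f,1.]);return T[:3,3],d/np.linalg.norm(d)
def onplane(c,p,z):
    o,d=ray(c,*p);return o+d*(z-o[2])/d[2]
def tri(c1,p1,c2,p2):
    o1,d1=ray(c1,*p1);o2,d2=ray(c2,*p2)
    t=np.linalg.lstsq(np.c_[d1,-d2],o2-o1,rcond=None)[0]
    a,b=o1+d1*t[0],o2+d2*t[1];return (a+b)/2,np.linalg.norm(a-b)
def capmask(img,box):
    x0,y0,x1,y1=box;h=cv2.cvtColor(img,cv2.COLOR_RGB2HSV).astype(int)
    H,S,V=h[...,0],h[...,1],h[...,2];roi=np.zeros(H.shape,bool);roi[y0:y1,x0:x1]=1
    red=((H<8)|(H>172))&(S>150)&(V>70)&roi
    n,l,st,_=cv2.connectedComponentsWithStats(red.astype(np.uint8));k=1+st[1:,4].argmax()
    ct=cv2.findContours((l==k).astype(np.uint8),0,2)[0][0];hull=cv2.convexHull(ct)
    hm=cv2.fillPoly(np.zeros(H.shape,np.uint8),[hull],1)
    bar=(S<110)&(V>150)&(hm>0)
    return hm,bar,st[k]
E
python3 - <<'E'
from h import *
import pickle
s,d=pickle.load(open("d0.pkl","rb"))
R={}
for n,b in(("scene",(285,185,330,232)),("side",(230,185,270,228))):
    hm,bar,st=capmask(d[n]["image"],b);ys,xs=np.nonzero(bar);hy,hx=np.nonzero(hm)
    bb=cv2.minAreaRect(np.c_[xs,ys].astype(np.float32))
    pc=np.linalg.eigh(np.cov(np.c_[xs,ys].T))[1][:,1]
    R[n]=((xs.mean(),ys.mean()),(hx.mean(),hy.mean()),pc)
    print(n,st,len(xs),R[n],bb)
t,e=tri(d["scene"],R["scene"][0],d["side"],R["side"][0]);print("bar",t,e)
print("cap body",tri(d["scene"],R["scene"][1],d["side"],R["side"][1]))
for n in R:
    p=np.array(R[n][0]);q=R[n][2]
    a=onplane(d[n],p-6*q,t[2]);b=onplane(d[n],p+6*q,t[2]);print(n,"bar deg",np.degrees(np.arctan2(*(b-a)[1::-1])),"plane pt",onplane(d[n],p,.176))
    st=capmask(d[n]["image"],(285,185,330,232) if n=="scene" else (230,185,270,228))[2]
    y=R[n][1][1];print("width",np.linalg.norm(onplane(d[n],(st[0]-.5,y),t[2]-.019)-onplane(d[n],(st[0]+st[2]-.5,y),t[2]-.019)))
# other things on table (rough)
for nm,n,p in(("flask","scene",(220,264)),("owl","scene",(415,252)),("flaskside","side",(297,224)),("bigcap","side",(320,275)),("foot","side",(253,273))): print(nm,onplane(d[n],p,0))
z=[]
for n,b in(("scene",(285,185,330,232)),("side",(230,185,270,228))):
    z.append(cv2.resize(d[n]["image"][b[1]-10:b[1]+60,b[0]-15:b[0]+60],(400,373),interpolation=cv2.INTER_CUBIC)[:,:,::-1])
cv2.imwrite("pics/z.png",np.hstack(z))
E
```

```text
scene [295 194  27  32 505] 32 ((np.float64(308.03125), np.float64(201.375)), (np.float64(308.15106951871655), np.float64(208.99465240641712)), array([0.03990942, 0.9992033 ])) ((308.5, 210.5), (29.0, 5.0), 90.0)
side [236 191  28  32 515] 51 ((np.float64(248.4313725490196), np.float64(198.31372549019608)), (np.float64(249.67310167310168), np.float64(206.68211068211068)), array([-0.99712715,  0.075746  ])) ((245.35617065429688, 199.883544921875), (8.855382919311523, 24.57989501953125), 65.55604553222656)
bar [ 0.64429627 -0.01467681  0.17540238] 0.0009868855906409657
cap body (array([ 0.64262466, -0.01404911,  0.1576217 ]), np.float64(0.0005454940069933539))
scene bar deg 2.1559599367614073 plane pt [ 0.64605251 -0.01435595  0.176     ]
width 0.050596688521188926
side bar deg 22.722694037066375 plane pt [ 0.64394787 -0.01460491  0.176     ]
width 0.052614591560197536
flask [ 0.61660879 -0.19726444  0.        ]
owl [0.55417195 0.21828496 0.        ]
flaskside [ 0.59573235 -0.19052571  0.        ]
bigcap [ 0.50667744 -0.03303765  0.        ]
foot [ 0.64114084 -0.00315006  0.        ]
```

View pics/z.png

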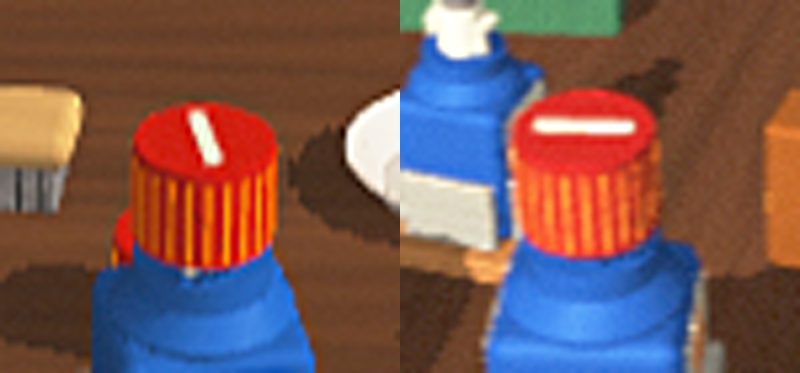

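The crop shows the bar centre at scene (308.1,200.4) and side (248.8,198.1), which agree with the mask. The cap is at (0.644, -0.0145) with its top at z = 0.1755, against 0.176 expected. Its width is 50 mm, so this is the right cap. I'm moving above it at a safe height.

step_arm(steps=[[-0.7,-0.55,0,0,0,0,-1],[-0.7,-0.55,0,0,0,0,-1],[-0.7,-0.55,0,0,0,0,-1],[-0.7,-0.55,0,0,0,0,-1],[-0.7,-0.55,0,0,0,0,-1],[-0.7,-0.55,0,0,0,0,-1],[-0.7,-0.55,0,0,0,0,-1],[-0.7,-0.55,0,0,0,0,-1]])

```text
time_s: 0.82
position: [0.3098, 0.3984, 0.2474]
tcp_rot: [[-0.973, 0.229, 0.0], [0.229, 0.973, -0.001], [-0.001, -0.001, -1.0]]
force: [0.4, -0.6, 0.7]
opening: 0.998
grasp_force: 0.0
```

step_arm(steps=[[-0.7,-0.55,0,0,0,1,-1],[-0.7,-0.55,0,0,0,1,-1],[-0.7,-0.55,0,0,0,1,-1],[-0.7,-0.55,0,0,0,1,-1],[-0.7,-0.55,0,0,0,1,-1],[-0.7,-0.55,0,0,0,1,-1],[-0.7,-0.55,0,0,0,1,-1],[-0.7,-0.55,0,0,0,1,-1]])

```text
time_s: 1.48
position: [0.4785, 0.1914, 0.2475]
tcp_rot: [[-0.526, 0.85, 0.002], [0.85, 0.526, -0.0], [-0.001, 0.002, -1.0]]
force: [-0.3, -0.1, 0.3]
opening: 1.0
grasp_force: 0.0
```

```bash
cat > st.py <<'E'
from rig import *
import numpy as np
def show(tgt=(0.644,-0.0145,0.248)):
    s=read_state();R=s["tcp_rot"];p=s["position"]
    print(s["time_s"],"pos",p.round(4),"yaw",np.degrees(np.arctan2(R[1,0],R[0,0])).round(1),"tilt",R[:,2].round(4),"q",s["joint_positions"].round(1),"F",s["force"].round(1),"M",s["moment"].round(2),"open",round(s["opening"],3),"grip",round(s["grasp_force"],1))
    print("shift units to tgt",(R.T@(np.array(tgt)-p)/.3).round(3))
    return s
E
python3 -c "from st import *;show()"
```

```text
1.4833 pos [0.4785 0.1914 0.2475] yaw 121.8 tilt [ 2.4e-03 -2.0e-04 -1.0e+00] q [  9.4  21.8  97.8  -0.   60.3 -22.4] F [-0.3 -0.1  0.3] M [-0.08  0.01  0.04] open 1.0 grip 0.0
shift units to tgt [-0.874  0.108 -0.   ]
```

step_arm(steps=[[-0.87,0.11,0,0,0,1,-1],[-0.87,0.11,0,0,0,1,-1],[-0.87,0.11,0,0,0,1,-1],[-0.87,0.11,0,0,0,1,-1],[-0.87,0.11,0,0,0,1,-1],[-0.87,0.11,0,0,0,1,-1],[-0.87,0.11,0,0,0,1,-1],[-0.87,0.11,0,0,0,1,-1]])

```text
time_s: 2.15
position: [0.6439, -0.0117, 0.2469]
tcp_rot: [[0.226, 0.974, 0.001], [0.974, -0.226, -0.0], [0.0, 0.001, -1.0]]
force: [0.2, -0.3, 0.2]
opening: 0.999
grasp_force: 0.0
```

Run:
```python
from st import *
import cv2,pickle
s=show()
d={n:capture(n) for n in("wrist","scene","side")};pickle.dump((s,d),open("d1.pkl","wb"))
cv2.imwrite("pics/w1.png",d["wrist"]["image"][:,:,::-1])
```

```text
2.15 pos [ 0.6439 -0.0117  0.2469] yaw 76.9 tilt [ 1.3e-03 -2.0e-04 -1.0e+00] q [-11.   31.7  79.3   0.   68.9   2.1] F [ 0.2 -0.3  0.2] M [-0.08  0.05 -0.02] open 0.999 grip 0.0
shift units to tgt [-0.009  0.002 -0.004]
```

View pics/w1.png

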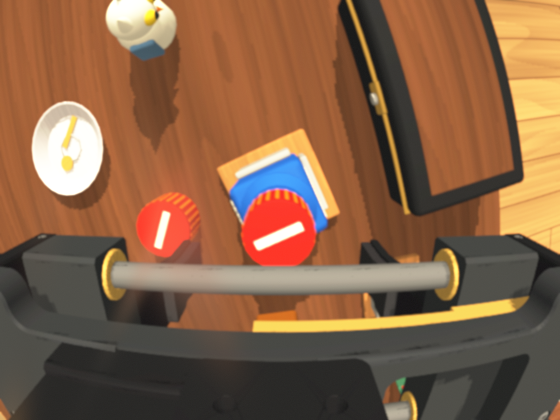

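The wrist view shows the cap between the fingers at about (279,231), with its white bar centred near (279,236). The fingers will close along the image's x direction. I'll refine with this view.

```bash
cat >> h.py <<'E'
def wray(c,s,u,v):
    f=c["image"].shape[0]/2/np.tan(np.radians(c["vertical_fov"]/2))
    a,b=u-c["cx"],v-c["cy"];r=np.hypot(a,b);t=r/f
    T=c["T_tool_cam"];d=np.array([a/r*np.sin(t),b/r*np.sin(t),np.cos(t)])
    return s["position"]+s["tcp_rot"]@T[:3,3],s["tcp_rot"]@T[:3,:3]@d
def won(c,s,u,v,z):
    o,d=wray(c,s,u,v);return o+d*(z-o[2])/d[2]
E
python3 - <<'E'
from h import *
import pickle
s,d=pickle.load(open("d1.pkl","rb"));c=d["wrist"]
hm,bar,st=capmask(c["image"],(225,170,335,285));bar[:205]=0
n,l,t,ce=cv2.connectedComponentsWithStats(bar.astype(np.uint8));k=1+t[1:,4].argmax();print(st,t[k],ce[k])
p=won(c,s,*ce[k],.176);print("bar",p)
ys,xs=np.nonzero(l==k);W=np.array([won(c,s,x,y,.176)[:2] for x,y in zip(xs,ys)])
v=np.linalg.eigh(np.cov(W.T))[1][:,1];print("bar deg",np.degrees(np.arctan2(v[1],v[0])),"mid",W.mean(0),"len",np.ptp(W@v))
# top disc: red hull edge cast onto the top plane, nearer-side bottom rows
ct=cv2.findContours(hm,0,1)[0][0][:,0].astype(float);Q=np.array([won(c,s,x,y,.176)[:2] for x,y in ct])
print("disc",cv2.minEnclosingCircle(Q.astype(np.float32)))
low=Q[ct[:,1]>225];A=np.c_[2*low,np.ones(len(low))];x=np.linalg.lstsq(A,(low**2).sum(1),rcond=None)[0];print("fit",x[:2],np.sqrt(x[2]+x[:2]@x[:2]))
o1,d1=wray(c,s,*ce[k])
for n,uv in(("scene",(308.1,200.6)),("side",(248.7,198.2))):
    o2,d2=ray(d[n],*uv);q=np.linalg.lstsq(np.c_[d1,-d2],o2-o1,rcond=None)[0];print(n,o1+d1*q[0],o2+d2*q[1])
E
```

```text
[ 241  190   76   76 3667] [254 222  50  28 551] [278.60980036 235.52631579]
bar [ 0.64310971 -0.01366577  0.176     ]
bar deg -168.32275956526647 mid [ 0.64305116 -0.01369451] len 0.035248223994669314
disc ((0.6438958048820496, -0.010461410507559776), 0.02823682874441147)
fit [ 0.6432399  -0.01177774] 0.025581069677071005
scene [ 0.64308463 -0.01377125  0.17567572] [ 0.64298577 -0.01427907  0.17584856]
side [ 0.64319243 -0.01331789  0.17706947] [ 0.64294231 -0.01346536  0.17713678]
```

step_arm(steps=[[0,0,0.1,0,0,0,-1],[0,0,0.2,0,0,0,-1],[0,0,0.2,0,0,0,-1],[0,0,0.2,0,0,0,-1]])

```text
time_s: 2.63
position: [0.6395, -0.0078, 0.1863]
tcp_rot: [[0.221, 0.975, -0.005], [0.975, -0.221, 0.001], [0.0, -0.006, -1.0]]
force: [0.7, 0.1, -0.3]
opening: 1.001
grasp_force: 0.0
```

```bash
python3 -c "from st import *;show((.6433,-.0135,.161))"
```

```text
2.6333 pos [ 0.6395 -0.0078  0.1863] yaw 77.2 tilt [-0.0054  0.0014 -1.    ] q [-10.7  35.4  82.9   0.   62.    2.1] F [ 0.7  0.1 -0.3] M [-0.09  0.01 -0.  ] open 1.001 grip 0.0
shift units to tgt [-0.016  0.017  0.084]
```

step_arm(steps=[[0,0,0,0,0,0,-1],[0,0,0,0,0,0,-1]])

```text
time_s: 2.8
position: [0.6429, -0.0095, 0.1898]
tcp_rot: [[0.223, 0.975, 0.004], [0.975, -0.223, -0.001], [0.0, 0.004, -1.0]]
force: [0.0, -0.2, 0.8]
opening: 1.0
grasp_force: 0.0
```

Run:
```python
from st import *
from h import *
s=show((.6433,-.0135,.161))
c=capture("wrist");s2=show((.6433,-.0135,.161))
hm,bar,st=capmask(c["image"],(200,170,360,285));bar[:200]=0
n,l,t,ce=cv2.connectedComponentsWithStats(bar.astype(np.uint8));k=1+t[1:,4].argmax();print(st,t[k],ce[k],won(c,s,*ce[k],.176))
```

```text
2.8 pos [ 0.6429 -0.0095  0.1898] yaw 77.1 tilt [ 3.6e-03 -5.0e-04 -1.0e+00] q [-10.8  35.3  82.6   0.   61.9   2.1] F [ 0.  -0.2  0.8] M [-0.06  0.05 -0.03] open 1.0 grip 0.0
shift units to tgt [-0.013  0.004  0.096]
2.85 pos [ 0.6429 -0.0098  0.1898] yaw 77.1 tilt [ 3.8e-03 -7.0e-04 -1.0e+00] q [-10.8  35.3  82.6   0.   61.9   2.1] F [0.4 0.  0.1] M [-0.13  0.08 -0.03] open 1.002 grip 0.0
shift units to tgt [-0.012  0.004  0.096]
[ 234  211   96   55 3210] [293 257  21   9 114] [304.90350877 262.35964912] [ 0.65617364 -0.00986573  0.176     ]
```

step_arm(steps=[[-0.012,0.003,0.02,0,0,0,-1],[-0.012,0.003,0.04,0,0,0,-1],[-0.012,0.003,0.06,0,0,0,-1],[-0.012,0.003,0.08,0,0,0,-1],[-0.012,0.003,0.096,0,0,0,-1],[-0.012,0.003,0.096,0,0,0,-1],[-0.012,0.003,0.096,0,0,0,-1],[-0.012,0.003,0.096,0,0,0,-1]])

```text
time_s: 3.52
position: [0.6421, -0.014, 0.1587]
tcp_rot: [[0.224, 0.975, 0.0], [0.975, -0.224, -0.0], [-0.0, 0.0, -1.0]]
force: [0.8, -0.4, -0.4]
opening: 0.999
grasp_force: 0.0
```

Run:
```python
from st import *
import cv2
show((.6433,-.0135,.161))
a=capture("scene")["image"][130:300,210:400];b=capture("side")["image"][100:270,160:350]
cv2.imwrite("pics/g1.png",cv2.resize(np.hstack([a,b]),(798,357),interpolation=cv2.INTER_CUBIC)[:,:,::-1])
```

```text
3.5167 pos [ 0.6421 -0.014   0.1587] yaw 77.1 tilt [ 1.e-04 -0.e+00 -1.e+00] q [-11.2  37.5  83.9  -0.   58.6   1.7] F [ 0.8 -0.4 -0.4] M [-0.15  0.06 -0.08] open 0.999 grip 0.0
shift units to tgt [ 0.002  0.004 -0.008]
```

View pics/g1.png

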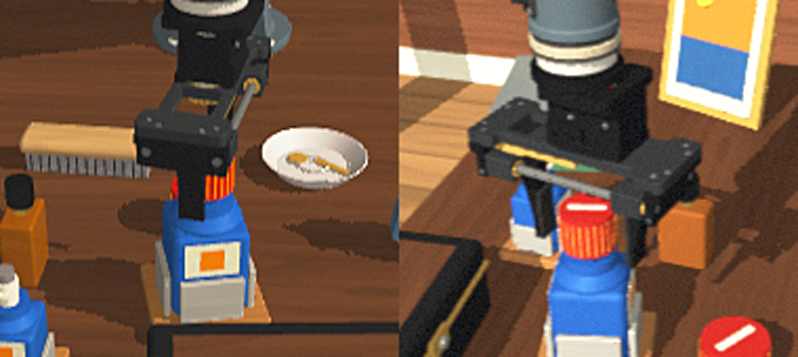

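Both crops show the fingers straddling the cap, with the cap centred between them at right (585,225). I'm closing the gripper now.

step_arm(steps=[[0.002,0.003,-0.004,0,0,0,1],[0.002,0.003,-0.004,0,0,0,1],[0.002,0.003,-0.004,0,0,0,1],[0.002,0.003,-0.004,0,0,0,1],[0.002,0.003,-0.004,0,0,0,1],[0.002,0.003,-0.004,0,0,0,1],[0.002,0.003,-0.004,0,0,0,1],[0.002,0.003,-0.004,0,0,0,1]])

```text
time_s: 4.28
position: [0.6429, -0.0135, 0.1599]
tcp_rot: [[0.224, 0.975, -0.0], [0.975, -0.224, 0.0], [-0.0, -0.0, -1.0]]
force: [0.4, -0.4, -0.5]
opening: 0.572
grasp_force: 30.0
```

```bash
python3 -c "from st import *;show((.6433,-.0135,.154))"
```

```text
4.2833 pos [ 0.6429 -0.0135  0.1599] yaw 77.1 tilt [-1.e-04  0.e+00 -1.e+00] q [-11.1  37.5  83.8  -0.   58.8   1.8] F [ 0.4 -0.4 -0.5] M [-0.08  0.03  0.01] open 0.572 grip 30.0
shift units to tgt [0.    0.001 0.02 ]
```

The opening is 49.8 mm and the side forces are near zero, so the grip is centred. Next is the press.

step_arm(steps=[[0,0,0.006,0,0,0,1],[0,0,0.012,0,0,0,1],[0,0,0.018,0,0,0,1],[0,0,0.022,0,0,0,1],[0,0,0.022,0,0,0,1],[0,0,0.022,0,0,0,1],[0,0,0.022,0,0,0,1]])

```text
time_s: 4.87
position: [0.643, -0.0135, 0.1543]
tcp_rot: [[0.224, 0.975, 0.0], [0.975, -0.224, -0.0], [-0.0, 0.0, -1.0]]
force: [-2.5, -0.6, 6.6]
opening: 0.567
grasp_force: 30.1
```

```bash
python3 -c "from st import *;show((.6429,-.0135,.1532))"
```

```text
4.8667 pos [ 0.643  -0.0135  0.1543] yaw 77.1 tilt [ 5.e-04 -2.e-04 -1.e+00] q [-11.1  37.9  84.   -0.   58.1   1.8] F [-2.5 -0.6  6.6] M [-0.07  0.37  0.03] open 0.567 grip 30.1
shift units to tgt [ 0.    -0.     0.004]
```

step_arm(steps=[[0,0,0.005,0,0,0,1],[0,0,0.005,0,0,0,1],[0,0,0.005,0,0,0,1]])

```text
time_s: 5.12
position: [0.6429, -0.0135, 0.1532]
tcp_rot: [[0.224, 0.975, 0.001], [0.975, -0.224, -0.0], [-0.0, 0.001, -1.0]]
force: [-2.8, 0.6, 9.1]
opening: 0.569
grasp_force: 30.1
```

```bash
python3 -c "from st import *;show((.6429,-.0135,.1532))"
```

```text
5.1167 pos [ 0.6429 -0.0135  0.1532] yaw 77.1 tilt [ 6.e-04 -3.e-04 -1.e+00] q [-11.1  37.9  84.1  -0.   58.    1.8] F [-2.8  0.6  9.1] M [-0.11  0.42  0.  ] open 0.569 grip 30.1
shift units to tgt [-0. -0. -0.]
```

The cap is down 6.7 mm with 9 N of reaction. Twisting counter-clockwise is negative about the tool's z.

step_arm(steps=[[0,0,0,0,0,-0.08,1],[0,0,0,0,0,-0.16,1],[0,0,0,0,0,-0.24,1],[0,0,0,0,0,-0.32,1],[0,0,0,0,0,-0.4,1],[0,0,0,0,0,-0.48,1],[0,0,0,0,0,-0.56,1],[0,0,0,0,0,-0.56,1]])

```text
time_s: 5.78
position: [0.643, -0.0131, 0.1532]
tcp_rot: [[-0.214, 0.977, 0.001], [0.977, 0.214, 0.001], [0.0, 0.001, -1.0]]
force: [-2.2, 1.8, 8.8]
opening: 0.57
grasp_force: 30.1
```

```bash
python3 -c "from st import *;show((.6429,-.0135,.1532))"
```

```text
5.7833 pos [ 0.643  -0.0131  0.1532] yaw 102.4 tilt [ 6.e-04  5.e-04 -1.e+00] q [-11.1  37.9  84.1   0.   58.  -23.5] F [-2.2  1.8  8.8] M [0.15 0.48 0.05] open 0.57 grip 30.1
shift units to tgt [-0.001 -0.001 -0.   ]
```

The moment is low (0.05 N m), so the cap is turning with the gripper.

step_arm(steps=[[0,0,0,0,0,-0.08,1],[0,0,0,0,0,-0.16,1],[0,0,0,0,0,-0.24,1],[0,0,0,0,0,-0.32,1],[0,0,0,0,0,-0.42,1],[0,0,0,0,0,-0.52,1],[0,0,0,0,0,-0.62,1],[0,0,0,0,0,-0.7,1]])

```text
time_s: 6.45
position: [0.643, -0.0135, 0.1532]
tcp_rot: [[-0.694, 0.72, 0.001], [0.72, 0.694, -0.0], [-0.0, 0.0, -1.0]]
force: [-4.4, -0.3, 7.9]
opening: 0.568
grasp_force: 30.1
```

step_arm(steps=[[0,0,0,0,0,-0.1,1],[0,0,0,0,0,-0.2,1],[0,0,0,0,0,-0.3,1],[0,0,0,0,0,-0.4,1],[0,0,0,0,0,-0.5,1],[0,0,0,0,0,-0.57,1],[0,0,0,0,0,-0.57,1],[0,0,0,0,0,-0.57,1]])

```text
time_s: 7.12
position: [0.6437, -0.0139, 0.1534]
tcp_rot: [[-0.936, 0.351, 0.002], [0.351, 0.936, -0.001], [-0.003, -0.0, -1.0]]
force: [-1.5, 0.1, 7.4]
opening: 0.567
grasp_force: 30.1
```

Run:
```python
from st import *
import cv2
show((.6429,-.0135,.1532))
a=capture("scene")["image"][130:300,210:400];b=capture("side")["image"][100:270,160:350]
cv2.imwrite("pics/g2.png",cv2.resize(np.hstack([a,b]),(798,357),interpolation=cv2.INTER_CUBIC)[:,:,::-1])
```

```text
7.1167 pos [ 0.6437 -0.0139  0.1534] yaw 159.4 tilt [ 2.4e-03 -9.0e-04 -1.0e+00] q [-11.2  37.9  84.   -0.   57.9 -80.6] F [-1.5  0.1  7.4] M [-0.07  0.3   0.05] open 0.567 grip 30.1
shift units to tgt [0.003 0.    0.001]
```

View pics/g2.png

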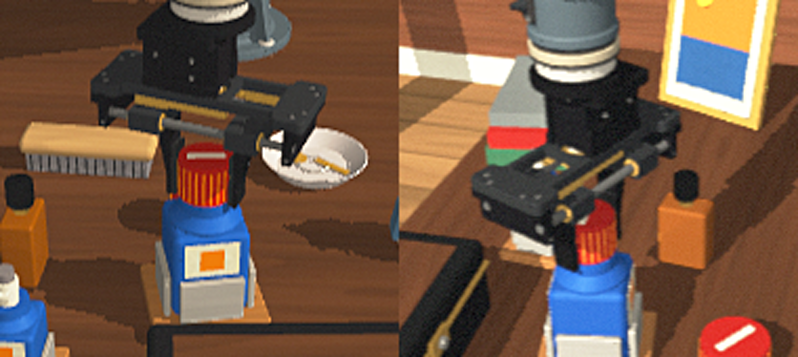

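The bar now lies crossways in the scene view (left, 205,155), so the cap turned the full 82 degrees. Now I lift 12 cm.

step_arm(steps=[[0,0,-0.02,0,0,0,1],[0,0,-0.05,0,0,0,1],[0,0,-0.09,0,0,0,1],[0,0,-0.14,0,0,0,1],[0,0,-0.2,0,0,0,1],[0,0,-0.27,0,0,0,1],[0,0,-0.34,0,0,0,1],[0,0,-0.4,0,0,0,1]])

```text
time_s: 7.88
position: [0.643, -0.0135, 0.2735]
tcp_rot: [[-0.936, 0.352, 0.001], [0.352, 0.936, -0.0], [-0.001, 0.0, -1.0]]
force: [0.0, 0.2, 0.4]
opening: 0.571
grasp_force: 30.0
```

step_arm(steps=[[0,0,0,0,0,0,1],[0,0,0,0,0,0,1],[0,0,0,0,0,0,1],[0,0,0,0,0,0,1],[0,0,0,0,0,0,1],[0,0,0,0,0,0,1]])

```text
time_s: 8.38
position: [0.6424, -0.0135, 0.2705]
tcp_rot: [[-0.936, 0.352, -0.002], [0.352, 0.936, 0.0], [0.002, -0.0, -1.0]]
force: [0.4, 0.3, -1.3]
opening: 0.572
grasp_force: 30.0
```

Run:
```python
from st import *
import cv2
show((.6431,-.0135,.275))
a=capture("scene")["image"][100:300,200:410];b=capture("side")["image"][90:290,150:360]
cv2.imwrite("pics/g3.png",cv2.resize(np.hstack([a,b]),(798,380),interpolation=cv2.INTER_CUBIC)[:,:,::-1])
```

```text
8.3833 pos [ 0.6424 -0.0135  0.2705] yaw 159.4 tilt [-2.4e-03  5.0e-04 -1.0e+00] q [-11.1  30.3  77.8  -0.   72.  -80.6] F [ 0.4  0.3 -1.3] M [-0.03 -0.01  0.06] open 0.572 grip 30.0
shift units to tgt [-0.002  0.001 -0.015]
```

View pics/g3.png

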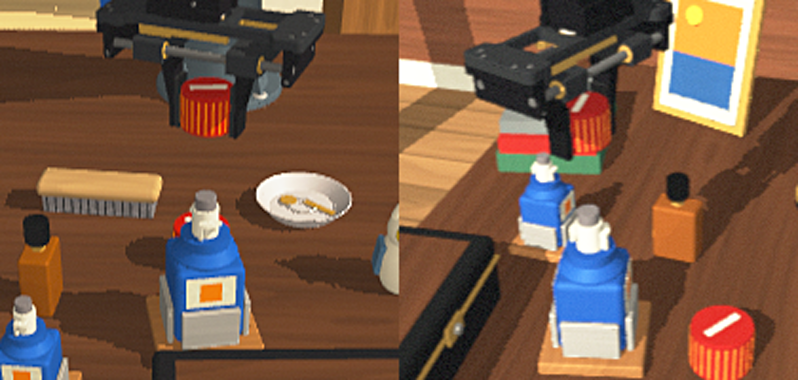

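The picture shows the cap held level above the open bottle (left 205,105), with the grey plug visible at (207,200). The measured height puts the lower edge about 7.6 cm above the plug, so I'm handing in.

```bash
python3 -c "from rig import *;print(hand_in())"
```

```text
the job is handed in; nothing more can be done
None
```

The cap was pressed about 6.7 mm, turned about 82° counter-clockwise and lifted; I handed the job in at about 8.5 s with it gripped at 30 N, level, its lower edge about 7.6 cm above the neck plug, and no verdict came back.

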